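# Nip a honeycomb block in the thickness gauge by its thumbwheel

### The arm

A 7-joint arm with a two-finger parallel gripper is mounted at the origin on the work surface. World frame = base frame: x ahead of the robot, y to its left, z up, the work surface at z = 0. Lengths are in mm, angles in rad, forces in N, time in s.
With the tool pointing down it reaches from about 425 to 950 mm from the base axis. Payload 4.7 kg.
Tool frame: the origin (TCP) lies midway between the tips of the shut fingers; the grasp point (between the pads) lies 19 mm behind it; z points along the fingers, y is the line along which they close (so a half turn about z gives the same grasp; the last joint's range is limited). The gripper opens to 85 mm and grips with 20 to 120 N. Pads are 22 mm wide; open, the fingers measure 114 mm over their backs; the gripper's body (76 mm by 85 mm) begins 54 mm behind the grasp point. The pads swing forward as they close: fully open they stand 13 mm farther back than shut.
Start: joints at [-1.236, 0.469, -0.049, 1.532, 0.024, 1.141, -0.082], TCP at [240.145, 630.856, 231.335] pointing down, gripper open.
Joint ranges: [-2.59, 2.59], [-0.33, 1.99], [-1.39, 1.29], [0.1, 2.45], [-1.04, 4.18], [0.21, 1.99], [-2.66, 2.66]. Speed limits (rad/s): [2.57, 2.57, 3.14, 3.14, 3.14, 3.14, 3.14].

### API

Orientations are given as a unit quaternion [w, x, y, z].
In Python, from plant import sensors, read_camera, camera_params, manip gives the robot as it stands.
- The arm moves only by the tool jog_arm, never from a script. Its argument "motion" is a list of rows, each a list of 5 numbers: the shift along the tool's x, y, z in cm, then the turn about the tool's z in degrees, then the closure, from 0 (fully open) to 1 (shut). A call has 1 to 12 rows; each row is the pose to reach, as a shift and turn from the pose commanded when the call began, along the tool's axes at that moment; what a row does not reach only later rows make up. A row lasts 1/8 s, in which the tool goes at most 62.5 mm and 10.7 degrees, less where a joint would pass 70% of its speed; a pose out of reach is approached as far as the arm can. A call with a gripper value outside its range is refused whole. The fingers move at their own pace and stop on an object; "newtons" is the grip in N (left out, the last holds). Time passes only in rows, so rows that repeat a pose let the fingers close. It gives the time, the measured TCP pose, the force, the opening and the grip force at its end, in the units of the state.
- sensors.get_state(): the state, without advancing time (a new reading comes with each control period).
- read_camera(name): name is "scene" or "top" or "wrist"; returns the picture (480x640x3 uint8, red, green, blue); there is no depth.
- camera_params(name): a dict with "fov_y" (degrees; the focal length in pixels is half the picture's height over the tangent of half this angle, whatever the lens; pixels are square), "cx", "cy" (the principal point, pixels), "pose" (4x4, takes a point from camera to world coordinates). Camera axes: x right, y down, z forward; pixel columns grow to the right and rows downward; lengths in mm; the calibration is good to about 2 mm. A picture is of the moment at which its call begins: read the wrist's pose just before it. camera_params takes no time and is no camera call; for the wrist camera it gives the pose at the moment of the call.
- manip.job_done(): hands the job in; it is judged then, once.
The state is a dict: "time": time; "joint_positions": joint angles; "qd": joint speeds; "effort": joint torques, N m; "tool_pos": TCP position; "orientation": TCP orientation; "force": force on the tool from outside, world axes, zero at the start; "torque": the same for the moment, N m; "width": opening from 0.0 (shut) to 1.0 (fully open); "gripper_force": force on a finger pad.
Only numpy, scipy, OpenCV 4.12 (cv2) and the standard library are available. Lean on these libraries where they do the work, as an engineer would, in place of code of your own. Each camera call takes 0.05 s, during which the arm holds its last target. There are 200 camera calls.

### The job

Stand the honeycomb cushioning block upright on the bed of the blue thickness gauge, centred between the red jaw face and the steel anvil with its white liner faces towards them, and let go. Then roll the gauge's recessed thumbwheel by a fingertip on its exposed rim until the jaw nips the block snugly against the anvil (about 6 N) without crushing it, and leave it nipped. Press the wheel only lightly, never push the jaw itself, and leave the other things on the bench alone.

Things in the scene. Friction and masses are not known exactly. Their poses are not given: they have to be found in the camera images.
- sample: the honeycomb block to be gauged: brown paper core with dark cells and two white liner faces; 44 mm along its x, 36 mm along its y (between the liner faces, which look along its +y and -y), 46 mm tall, about 60 g. Origin under its centre, z up. The carton-paper honeycomb is spoilt if it is pressed by more than 13 N in the gauge
- gauge: thickness gauge, fixed on rubber packing 0 to 12 mm high. Origin under the centre of its blue base plate (90 mm in x, 220 in y, 18 thick: bed at z = 18 mm). Along y: grey wheel housing, 56 mm wide, y = -107 to -37 mm, top at z = 55 mm, with a 18 by 44 mm slot for the thumbwheel; then the jaw, the open bed, the anvil. The block belongs on the centre line x = 0, between jaw and anvil
- wheel: thumbwheel with an orange-ribbed rubber tyre, 44 mm in diameter, 14 mm wide, level axle along the gauge's x. Origin at its centre (gauge x = 0, y = -72, z = 40 mm); only the top 7 mm of the rim stands out of the housing. Rolling the top of the rim towards the anvil (gauge +y) closes the jaw, 0.35 mm per mm of rim travel; at the start the jaw is fully open. It turns 3.9 rad in all
- wheel_top (a point): highest point of the rim, at gauge z = 62 mm. The axle is rigid: feel for contact slowly. Press with 8 to 12 N to drive the tyre without slip (friction about 1); over 18 N is too hard. Friction resists turning by about 3 N at the rim (2 N felt once stopped, up to 6 N to start a stroke) and holds the wheel where left (up to 9 N at the jaw); each newton at the jaw adds 0.35 N at the rim
- jaw: moving jaw: aluminium plate with a red plastic face on its anvil side, 40 mm wide (x), 34 mm tall, z = 20 to 54 mm of the gauge. Origin on the front surface of the unloaded face, bottom middle (gauge z = 18 mm); starts at gauge y = -8 mm and moves along +y up to 30 mm. The face gives on a stiff spring, 10 N per mm
- anvil: fixed steel anvil on the bed, 46 mm wide (x), 20 mm thick (y), 40 mm tall. Origin under its centre; the surface that faces the jaw is 10 mm towards gauge -y from it. It stands so that jaw face and anvil are 48 to 58 mm apart at the start
- tape_roll: roll of clear tape lying flat, ring 68 mm across, 48 mm high; bystander, origin under its centre
- foot_cap: green plastic stacking foot, 50 mm flange and 28 mm stem, 50 mm high; bystander, origin under its centre
- tape_dispenser: yellow hand tape dispenser, about 140 x 60 x 96 mm; bystander
- cutter: black and yellow box cutter, closed, 150 x 22 x 14 mm; bystander
- token: round brass token, 40 mm across, 6 mm thick; bystander
- pen_cup: grey round cup with two pens, 72 mm across, 90 mm high; bystander
There are look-alikes about, which are no part of the job. Of the things like the sample, leave any that is purple; of the rest the smaller one is meant.

How it is judged (in metres and radians):
On the way, in this order (a step that is already met when the one before it is completed fails the run):
1. the block stands on the bed between jaw and anvil, liners towards them, let go (x of sample in the frame of gauge between -0.012 and 0.012 m and y of sample in the frame of gauge between 0 and 0.045 m and z of sample in the frame of gauge between 0.014 and 0.021 m and angle between sample's own z axis and vertical below 0.1 rad and angle between the y axis of sample and the y axis of gauge, either way round below 0.15 rad and contact force between the fingers and sample below 0.2 N), for 0.2 s.
2. the fingers roll the wheel, and the jaw nips the block (contact force between the fingers and wheel above 1 N and contact force between jaw and sample above 2.5 N), for 0.1 s.
At the end, for the whole second after the job is handed in: The block stands upright on the bed (tilt under 0.1 rad), within 12 mm of the centre line, liners square to the jaw within 0.15 rad, nipped between jaw face (over 2.5 N) and anvil (over 2 N), at rest (x of sample in the frame of gauge between -0.012 and 0.012 m and y of sample in the frame of gauge between 0 and 0.045 m and z of sample in the frame of gauge between 0.014 and 0.021 m and angle between sample's own z axis and vertical below 0.1 rad and angle between the y axis of sample and the y axis of gauge, either way round below 0.15 rad and contact force between jaw and sample above 2.5 N and contact force between anvil and sample above 2 N and linear speed of sample below 0.01 m/s); the robot touches nothing.
It fails at once if the block is crushed: more than 13 N between jaw face or anvil and block (contact force between any of jaw, anvil and sample above 13 N).
It fails at once if the wheel is pressed with more than 18 N (contact force between any of the fingers, the arm and wheel above 18 N).
It fails at once if the jaw is pushed by the robot (contact force between any of the arm, the fingers and jaw above 4 N).
It fails at once if a bystander is moved by more than 20 mm (distance of any of tape_roll, foot_cap, tape_dispenser, cutter, token, pen_cup from where it was at the start of the episode above 0.02 m).
It also fails if it takes over 72 s, if anything falls off the work surface, if the arm or the gripper's body presses on something with over 40 N, if the wrist force passes 120 N, or if a joint passes its speed limit or range.

## Working session

There is one attempt and no reset: what is moved stays moved. The work goes in short steps, Python scripts to look and compute and a tool call to move; the robot and the scene stay as the last step left them, time stands still between calls to the robot, and variables do not carry over. Pictures are saved under pics/ and viewed, at most 10 in all, crops included, and the job is handed in when it is done.

Besides the shell and the picture viewer there is one more tool, called after "Call:" by a JSON object that holds its "fn" and its "kwargs", one argument or row to a line. jog_arm: Moves the arm, as the interface text tells. Its arguments: {"type":"object","properties":{"motion":{"type":"array","items":{"type":"array","items":{"type":"number"}}},"newtons":{"type":"number"}},"required":["motion"]}

```bash
mkdir -p pics; ls; cat > h.py <<'E'
import numpy as np, cv2
from plant import sensors, read_camera, camera_params, manip
def K(p):
    f=240/np.tan(np.radians(p['fov_y'])/2); return f,p['cx'],p['cy']
def ray(p,uv):
    f,cx,cy=K(p); T=np.array(p['pose']); d=T[:3,:3]@np.array([(uv[0]-cx)/f,(uv[1]-cy)/f,1]); return T[:3,3],d/np.linalg.norm(d)
def atz(p,uv,z):
    o,d=ray(p,uv); return o+d*(z-o[2])/d[2]
def tri(rs):
    A=0;b=0
    for o,d in rs:
        M=np.eye(3)-np.outer(d,d);A=A+M;b=b+M@o
    X=np.linalg.solve(A,b); return X,[np.linalg.norm((np.eye(3)-np.outer(d,d))@(X-o)) for o,d in rs]
def proj(p,X):
    f,cx,cy=K(p);T=np.array(p['pose']);c=T[:3,:3].T@(np.array(X)-T[:3,3]);return np.array([f*c[0]/c[2]+cx,f*c[1]/c[2]+cy])
def snap(n,f):
    p=camera_params(n);im=read_camera(n);cv2.imwrite('pics/'+f,im[:,:,::-1]);return p,im
E
python3 - <<'E'
from h import *
np.set_printoptions(precision=3,suppress=True)
for n in ('scene','top','wrist'):
    p,_=snap(n,n+'0.png'); print(n,p)
print(sensors.get_state())
E
```

```text
pics
scene {'fov_y': 46.68019753990048, 'cx': 316.5241102635427, 'cy': 239.2654502811575, 'pose': array([[  -0.772,    0.525,   -0.359,  923.629],
       [   0.636,    0.644,   -0.425,  469.869],
       [   0.008,   -0.557,   -0.831, 1060.04 ],
       [   0.   ,    0.   ,    0.   ,    1.   ]])}
top {'fov_y': 43.25281484526466, 'cx': 320.1797681052169, 'cy': 240.2155417046392, 'pose': array([[   0.027,   -0.997,    0.068,  402.323],
       [  -1.   ,   -0.026,    0.012,  -36.308],
       [  -0.01 ,   -0.068,   -0.998, 1483.127],
       [   0.   ,    0.   ,    0.   ,    1.   ]])}
wrist {'fov_y': 69.74408580983541, 'cx': 319.4782071258507, 'cy': 235.26306223527675, 'pose': array([[  0.357,   0.884,   0.303, 161.252],
       [  0.934,  -0.337,  -0.117, 661.959],
       [ -0.002,   0.325,  -0.946, 374.012],
       [  0.   ,   0.   ,   0.   ,   1.   ]])}
{'time': 0.15, 'joint_positions': array([-1.236,  0.469, -0.049,  1.533,  0.024,  1.141, -0.082]), 'qd': array([-0.   , -0.003,  0.001, -0.004, -0.001, -0.001, -0.001]), 'effort': array([  0.001, -51.077,  -0.047, -23.798,   0.011,   0.005,   0.   ]), 'tool_pos': array([240.008, 630.452, 230.49 ]), 'orientation': array([-0.   ,  0.181,  0.984, -0.001]), 'force': array([-0.064,  1.102, -0.284]), 'torque': array([ 0.038, -0.017,  0.023]), 'gripper_force': 0.0, 'width': 1.0029585304793331}
```

View pics/top0.png

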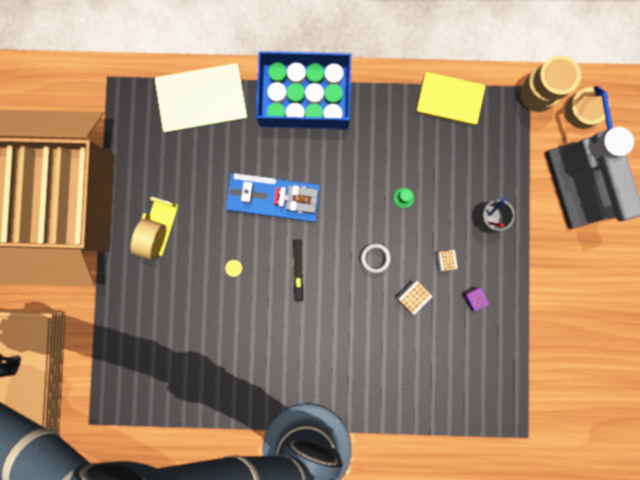

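View pics/scene0.png

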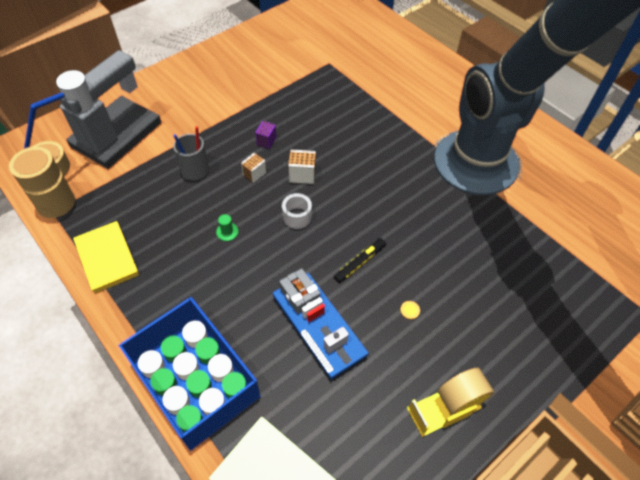

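The look-alikes are the small brown block at top (447,260) / scene (253,166), the larger brown block at top (415,297) / scene (302,165), and the purple one at top (477,299) / scene (265,134). I choose the small brown one. The gauge is at top (273,197), with its wheel end at right (302,198) and the anvil at (247,190).

```bash
python3 - <<'E'
from h import *
np.set_printoptions(precision=2,suppress=True)
pt,ps=camera_params('top'),camera_params('scene')
it=cv2.imread('pics/top0.png'); isc=cv2.imread('pics/scene0.png')
a=cv2.resize(it[220:330,380:500],None,fx=3.3,fy=3.3,interpolation=3)
b=cv2.resize(isc[110:220,220:340],None,fx=3.3,fy=3.3,interpolation=3)
c=cv2.resize(it[165:230,215:335],None,fx=3.3,fy=3.3,interpolation=3)
d=cv2.resize(isc[260:380,265:385],None,fx=3.3,fy=3.3,interpolation=3)[:363-0]
h=max(x.shape[0] for x in (a,b)); 
top=np.hstack([a,b]); bot=np.hstack([c,np.zeros((0+c.shape[0],b.shape[1],3),np.uint8)])
cv2.imwrite('pics/crop.png',np.vstack([top,bot])[:600,:800])
for n,u,v in (('sample top',(447,256),(253,160)),('anvil top',(247,185),(335,335)),('wheel',(302,197),(298,284)),('cup',(498,212),(191,150)),('big',(415,292),(303,155))):
    print(n,tri([ray(pt,u),ray(ps,v)]), atz(pt,u,46))
print('gauge corners',[atz(pt,u,22)[:2] for u in ((231,174),(321,181),(317,221),(227,210))])
T=np.array(camera_params('wrist')['pose']); print('cutter',atz(pt,(298,270),10),'cap',atz(pt,(404,197),40),'tape',atz(pt,(376,258),40))
E
```

```text
sample top (array([ 466.95, -315.79,   61.03]), [np.float64(3.1654595189853687), np.float64(3.1654595189853083)]) [ 470.04 -320.91   46.  ]
anvil top (array([617.86, 157.71,  86.15]), [np.float64(4.930387208129957), np.float64(4.930387208129969)]) [627.57 159.62  46.  ]
wheel (array([597.35,  25.98,  76.41]), [np.float64(0.5854524150629977), np.float64(0.5854524150631832)]) [602.    26.92  46.  ]
cup (array([ 570.04, -429.35,   71.64]), [np.float64(6.148229017779851), np.float64(6.148229017779824)]) [ 578.06 -440.65   46.  ]
big (array([ 379.57, -237.02,   85.47]), [np.float64(5.430421989270577), np.float64(5.430421989270564)]) [ 382.94 -246.6    46.  ]
gauge corners [array([657.4 , 202.95]), array([645.76, -17.15]), array([547.68, -10.1 ]), array([568.82, 209.4 ])]
cutter [428.02  33.02  10.  ] cap [ 609.13 -217.4    40.  ] tape [ 461.05 -153.4    40.  ]
```

View pics/crop.png

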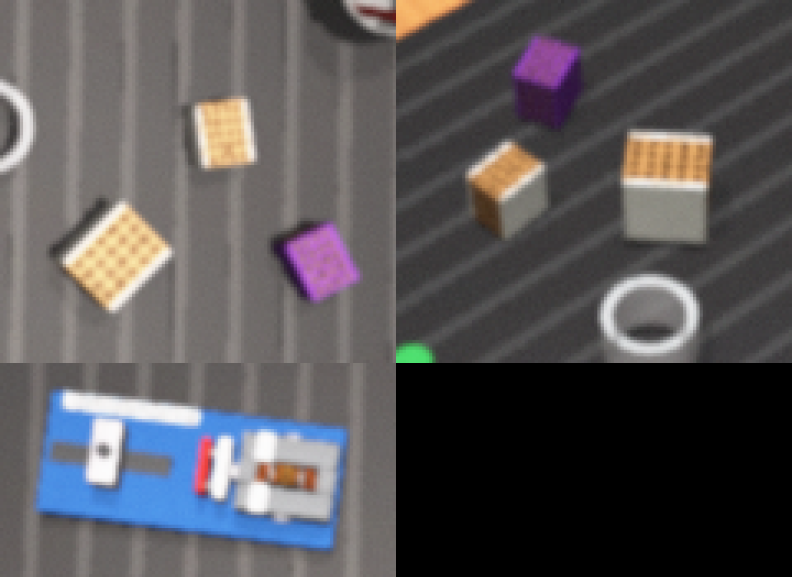

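The crop confirms my choice: the small brown block stands upright at top (447,260), with its liners facing roughly ±y in the world. The larger brown block and the purple one are clearly different. Next I go via the gauge for a wrist view.

Call:
{"fn": "jog_arm", "kwargs": {
  "motion": [
    [-4.3, -2.8, 0, 5, 0],
    [-8.6, -5.7, 0, 11, 0],
    [-12.9, -8.5, 0, 17, 0],
    [-17.1, -11.3, 0, 23, 0],
    [-21.4, -14.1, 0, 29, 0],
    [-25.7, -17, 0, 35, 0],
    [-30, -19.8, 0, 41, 0],
    [-34.3, -22.6, 0, 47, 0],
    [-38.6, -25.4, 0, 53, 0],
    [-43, -28.3, 0, 59, 0],
    [-47.2, -31.1, 0, 65, 0],
    [-51.4, -33.9, 0, 65, 0]
  ]
}}

```text
time: 1.65
tool_pos: [600.5, 129.9, 231.1]
orientation: [-0.0, 0.681, 0.732, -0.0]
force: [1.3, 0.2, 0.3]
width: 1.0
gripper_force: 0.0
```

Call:
{"fn": "jog_arm", "kwargs": {
  "motion": [
    [0, 0, 0, 0, 0],
    [0, 0, 0, 0, 0]
  ]
}}

```text
time: 1.9
tool_pos: [599.4, 131.8, 230.8]
orientation: [-0.001, 0.681, 0.732, -0.0]
force: [-0.1, 0.1, -0.8]
width: 0.999
gripper_force: 0.0
```

```bash
python3 - <<'E'
from h import *
import json
np.set_printoptions(precision=3,suppress=True)
p,im=snap('wrist','w1.png'); json.dump({k:np.array(v).tolist() for k,v in p.items()},open('w1.json','w'))
s=sensors.get_state();print(s['time'],s['tool_pos'],s['orientation'],s['joint_positions'],np.array(p['pose'])[:3,3])
E
```

```text
1.95 [599.082 132.684 230.859] [-0.001  0.68   0.733 -0.   ] [-0.566  0.38   0.374  1.705 -0.155  1.087 -0.07 ] [592.93  216.85  374.545]
```

View pics/w1.png

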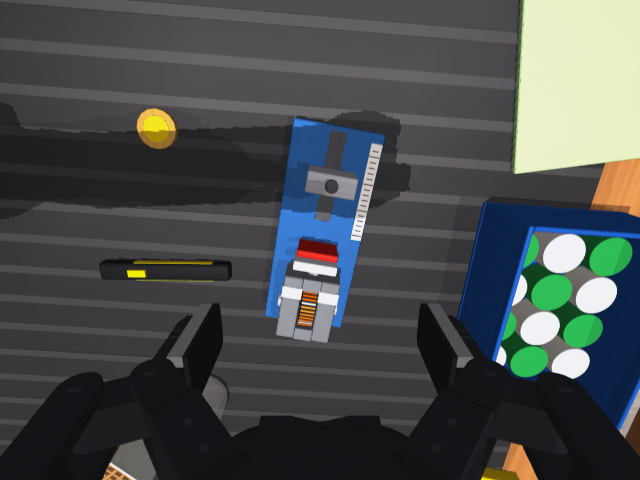

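Wrist view: the gauge base corners are at about (294,117), (384,137), (340,328) and (266,318). The wheel is at (308,309), the red jaw face at (318,248) and the anvil at (331,183). I'll take a second view from a shifted spot, then go on to the block.

Call:
{"fn": "jog_arm", "kwargs": {
  "motion": [
    [-4.3, -2.6, 0, 0, 0],
    [-8.5, -5.2, 0, 0, 0],
    [-12.8, -7.8, 0, 0, 0],
    [-12.8, -7.8, 0, 0, 0],
    [-12.8, -7.8, 0, 0, 0]
  ]
}}

```text
time: 2.58
tool_pos: [531.5, -0.1, 231.5]
orientation: [-0.0, 0.68, 0.733, 0.001]
force: [-0.3, 0.6, 0.3]
width: 1.0
gripper_force: 0.0
```

```bash
python3 - <<'E'
from h import *
import json
p,im=snap('wrist','w2.png'); json.dump({k:np.array(v).tolist() for k,v in p.items()},open('w2.json','w'))
print(sensors.get_state()['tool_pos'])
p1=json.load(open('w1.json'))
a=cv2.imread('pics/w1.png')[100:350,250:400]
b=im[:,:,::-1]
c=proj(p,[603,95,30]);print(c)
x0=int(c[0])-75;y0=max(0,int(c[1])-130);print(x0,y0)
b=b[y0:y0+250,x0:x0+150]
f=lambda i:cv2.resize(i,None,fx=2.4,fy=2.4,interpolation=cv2.INTER_CUBIC)
cv2.imwrite('pics/gz.png',np.hstack([f(a),f(b)]))
E
```

```text
[5.31692379e+02 2.09069559e-01 2.31364107e+02]
[402.95472202 112.7388273 ]
327 0
```

View pics/gz.png

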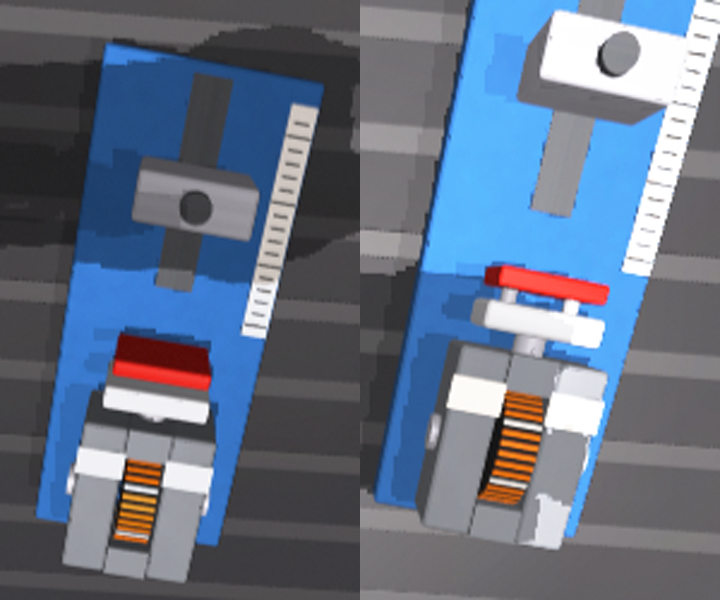

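Call:
{"fn": "jog_arm", "kwargs": {
  "motion": [
    [-5.8, -1.1, 0, 0, 0],
    [-11.6, -2.2, 0, 0, 0],
    [-17.4, -3.4, 0, -2, 0],
    [-23.2, -4.5, 0, -4, 0],
    [-28.5, -5.5, 0, -4, 0],
    [-28.5, -5.5, 0, -4, 0],
    [-28.5, -5.5, 0, -4, 0]
  ]
}}

```text
time: 3.5
tool_pos: [498.4, -288.5, 230.7]
orientation: [-0.001, 0.654, 0.757, 0.0]
force: [0.2, -0.6, -0.2]
width: 0.998
gripper_force: 0.0
```

```bash
python3 - <<'E'
from h import *
import json
p,im=snap('wrist','w3.png'); json.dump({k:np.array(v).tolist() for k,v in p.items()},open('w3.json','w'))
s=sensors.get_state();print(s['tool_pos'],s['orientation'],s['time'])
c=proj(p,[468,-318,46]).astype(int);print(c)
x0=max(0,c[0]-70);y0=max(0,c[1]-70);print(x0,y0)
cv2.imwrite('pics/sz.png',cv2.resize(im[y0:y0+140,x0:x0+140,::-1],None,fx=4,fy=4,interpolation=2))
E
```

```text
[ 498.56103405 -287.85281844  230.75376536] [-6.13130312e-04  6.53462883e-01  7.56958212e-01  3.86881537e-04] 3.55
[285 233]
215 163
```

View pics/sz.png

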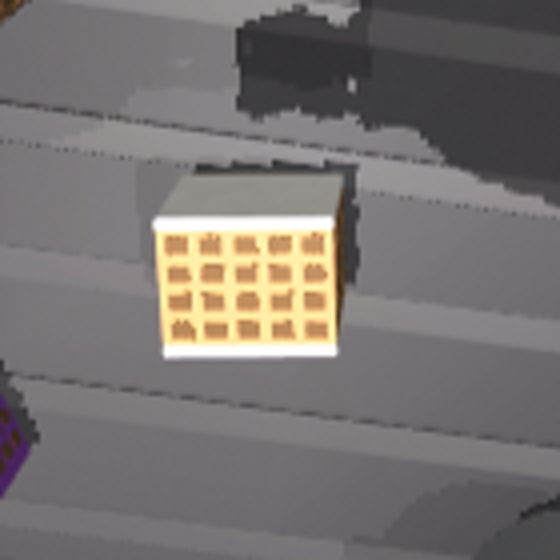

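The block's top face has its corners at full-frame (253.5,217.5), (298.5,217), (299.3,251.8) and (255.8,252). The gauge crops give corners, anvil edge, jaw edge and wheel for a fit.

```bash
cat > fit.py <<'E'
from h import *
import json
from scipy.optimize import least_squares
np.set_printoptions(precision=3,suppress=True)
p1,p2,p3=[json.load(open(f'w{i}.json')) for i in (1,2,3)]
pt=camera_params('top')
A=lambda x,y:np.array([250+x/2.4,100+y/2.4]); B=lambda x,y:np.array([327+(x-360)/2.4,y/2.4])
J,V=object(),object()
obs=[(p1,A(107,43),(-45,110,18)),(p1,A(322,86),(45,110,18)),(p1,A(37,517),(-45,-110,18)),(p1,A(217,545),(45,-110,18)),
(p2,B(377,504),(-45,-110,18)),(p2,B(570,538),(45,-110,18)),
(p1,A(137,501),(0,-72,61)),(p2,B(512,448),(0,-72,61)),
(p1,A(164,369),(0,'j',54)),(p2,B(548,277),(0,'j',54)),
(p1,A(192,231),(0,'a',58)),(p2,B(604,93),(0,'a',58))]
def G(q,P):
    c,s=np.cos(q[2]),np.sin(q[2]);P=[{'j':q[4],'a':q[5]}.get(v,v) for v in P]
    return np.array([q[0]+c*P[0]-s*P[1],q[1]+s*P[0]+c*P[1],q[3]+P[2]])
res=lambda q:np.concatenate([proj(p,G(q,P))-u for p,u,P in obs])
r=least_squares(res,[603,95,-.07,6,-8,45],loss='soft_l1')
if __name__=='__main__':
    print('gauge x y yaw h jaw anvilface',r.x);print(res(r.x).reshape(-1,2))
    cs=[(253.5,217.5),(298.5,217),(299.3,251.8),(255.8,252)]
    W=np.array([atz(p3,np.array(u)+.0,46) for u in cs]);print(W);print('centre',W.mean(0))
    e=lambda a,b:np.linalg.norm(W[a]-W[b])
    print('sizes',e(0,1),e(3,2),e(0,3),e(1,2));d=W[1]+W[2]-W[0]-W[3];print('yaw deg',np.degrees(np.arctan2(d[1],d[0])))
    print('height',tri([ray(p3,np.mean(cs,0)),ray(pt,(447.9,260)),ray(camera_params('scene'),(220+506-396 and 220+(506-396)/3.3,110+170/3.3))]))
E
python3 fit.py
```

```text
gauge x y yaw h jaw anvilface [601.102 100.109  -0.108   7.323  -8.67   50.422]
[[-0.445  0.281]
 [ 1.178 -0.198]
 [-0.649 -0.796]
 [ 0.163 -0.503]
 [-2.032 -1.071]
 [ 0.72  -0.331]
 [-0.051  3.683]
 [ 0.529  2.747]
 [-0.217 -0.762]
 [ 2.093  0.89 ]
 [-0.411 -0.819]
 [-0.549  0.318]]
[[ 434.442 -306.232   46.   ]
 [ 478.49  -299.306   46.   ]
 [ 483.901 -335.921   46.   ]
 [ 439.803 -342.56    46.   ]]
centre [ 459.159 -321.005   46.   ]
sizes 44.58890310774685 44.594180089304984 36.72227229771914 37.01304492778651
yaw deg 8.749116629222275
height (array([ 459.632, -322.374,   44.076]), [np.float64(1.1716201675153723), np.float64(1.557735367882431), np.float64(0.4163476967678904)])
```

The numbers check out: block 44.6 x 36.9 mm, top at about 45 mm, yaw 8.7°. The gauge packing is about 7 mm and the jaw gap about 58 mm. Now I grasp.

Call:
{"fn": "jog_arm", "kwargs": {
  "motion": [
    [-2.7, -4.4, 2, 0, 0],
    [-2.7, -4.4, 7, 0, 0],
    [-2.7, -4.4, 12, 0, 0],
    [-2.7, -4.4, 15, 0, 0],
    [-2.7, -4.4, 15, 0, 0],
    [-2.7, -4.4, 15, 0, 0]
  ]
}}

```text
time: 4.3
tool_pos: [459.0, -322.8, 82.4]
orientation: [0.001, 0.654, 0.756, 0.0]
force: [0.4, 0.2, 0.4]
width: 1.0
gripper_force: 0.0
```

Call:
{"fn": "jog_arm", "kwargs": {
  "motion": [
    [0.1, 0, 4, 0, 0],
    [0.1, 0, 7, 0, 0],
    [0.1, 0, 7.3, 0, 0],
    [0.1, 0, 7.3, 0, 0.4],
    [0.1, 0, 7.3, 0, 1],
    [0.1, 0, 7.3, 0, 1],
    [0.1, 0, 7.3, 0, 1],
    [0.1, 0, 7.3, 0, 1],
    [0.1, 0, 7.3, 0, 1],
    [0.1, 0, 7.3, 0, 1]
  ],
  "newtons": 25
}}

```text
time: 5.55
tool_pos: [458.5, -323.1, 9.9]
orientation: [0.001, 0.655, 0.756, 0.0]
force: [0.0, -0.1, 7.5]
width: 0.51
gripper_force: 26.2
```

Opening 43 mm, so the block is gripped. I lift and carry it over the gauge with a +14.4° turn.

Call:
{"fn": "jog_arm", "kwargs": {
  "motion": [
    [0, 0, -3, 0, 1],
    [0, 0, -8, 0, 1],
    [1.5, 0.7, -12, 1, 1],
    [5, 2.5, -14, 3, 1],
    [10, 5, -14, 6, 1],
    [15.5, 7.7, -14, 9, 1],
    [21, 10.4, -14, 12, 1],
    [26.5, 13.1, -14, 14.4, 1],
    [32, 15.8, -14, 14.4, 1],
    [37, 18.3, -14, 14.4, 1],
    [40.5, 20, -14, 14.4, 1],
    [41.7, 20.7, -14, 14.4, 1]
  ]
}}

```text
time: 7.05
tool_pos: [603.1, 123.1, 148.1]
orientation: [-0.0, 0.743, 0.669, 0.0]
force: [1.1, -0.4, -1.5]
width: 0.511
gripper_force: 26.0
```

Call:
{"fn": "jog_arm", "kwargs": {
  "motion": [
    [0, 0, 2, 0, 1],
    [0, 0, 4, 0, 1],
    [0, 0, 4, 0, 1],
    [0, 0, 4, 0, 1]
  ]
}}

```text
time: 7.55
tool_pos: [603.1, 118.4, 108.2]
orientation: [0.0, 0.745, 0.667, -0.0]
force: [-0.5, 1.0, 0.2]
width: 0.512
gripper_force: 26.0
```

```bash
python3 - <<'E'
from h import *
p,im=snap('wrist','w4.png')
s=sensors.get_state();print(s['tool_pos'],s['orientation'],s['time'],s['force'])
cv2.imwrite('pics/w4c.png',cv2.resize(im[150:450,140:500,::-1],None,fx=2,fy=2,interpolation=2))
E
```

```text
[603.38286263 118.83546976 108.63103681] [2.11443589e-04 7.45042153e-01 6.67017307e-01 2.39821839e-04] 7.6 [0.04103354 0.46720757 0.07988412]
```

View pics/w4c.png

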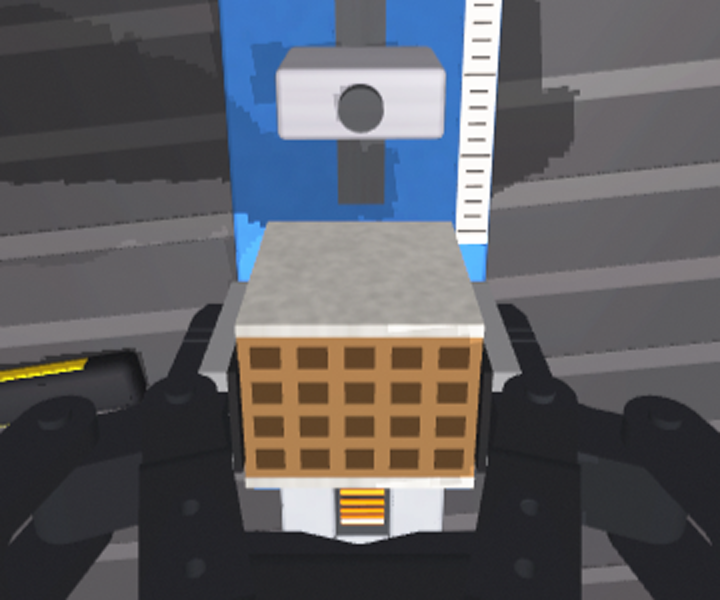

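The block is square to the gauge. Block centre column, wheel and anvil all line up near crop column 361, and the anvil's front top edge is at crop row 138.

```bash
python3 - <<'E'
from fit import *
p=camera_params('wrist'); q=r.x
def loc(w): d=w[:2]-q[:2];c,s=np.cos(q[2]),np.sin(q[2]);return np.array([c*d[0]+s*d[1],-s*d[0]+c*d[1]])
f=lambda x,y:np.array([140+x/2,150+y/2])
print('anvil face',loc(atz(p,f(361,138),q[3]+58)))
print('anvil L,R',loc(atz(p,f(278,137),q[3]+58)),loc(atz(p,f(445,138),q[3]+58)))
print('wheel',loc(atz(p,f(361,505),q[3]+61)))
for u in ((236,337),(484,337),(473,479),(247,479)): print('block',loc(atz(p,f(*u),144.7)))
print('tcp',loc(sensors.get_state()['tool_pos']))
E
```

```text
anvil face [ 0.142 49.702]
anvil L,R [-23.285  50.08 ] [23.866 49.616]
wheel [ -0.195 -78.795]
block [-22.648  35.612]
block [22.012 35.447]
block [21.635  3.503]
block [-22.465   3.67 ]
tcp [ 0.251 18.863]
```

Everything agrees within 1 mm, so I lower it.

Call:
{"fn": "jog_arm", "kwargs": {
  "motion": [
    [0.1, 0, 2, 0, 1],
    [0.1, 0, 4.5, 0, 1],
    [0.1, 0, 6.3, 0, 1],
    [0.1, 0, 6.6, 0, 1],
    [0.1, 0, 6.8, 0, 1],
    [0.1, 0, 6.9, 0, 1],
    [0.1, 0, 6.9, 0, 1]
  ]
}}

```text
time: 8.48
tool_pos: [603.6, 120.9, 39.9]
orientation: [0.0, 0.745, 0.668, 0.001]
force: [-0.1, -0.0, -1.2]
width: 0.513
gripper_force: 26.0
```

Call:
{"fn": "jog_arm", "kwargs": {
  "motion": [
    [0, 0, 0.1, 0, 1],
    [0, 0, 0.2, 0, 1],
    [0, 0, 0.3, 0, 1],
    [0, 0, 0.3, 0, 1]
  ]
}}

```text
time: 8.98
tool_pos: [603.6, 120.9, 39.1]
orientation: [-0.0, 0.745, 0.668, 0.001]
force: [-6.3, 0.7, 16.9]
width: 0.511
gripper_force: 28.0
```

Contact at 39 mm means the block is on the bed, with packing about 11 mm. I ease off and open.

Call:
{"fn": "jog_arm", "kwargs": {
  "motion": [
    [0, 0, -0.15, 0, 1],
    [0, 0, -0.15, 0, 1]
  ]
}}

```text
time: 9.22
tool_pos: [603.6, 120.9, 39.1]
orientation: [-0.0, 0.745, 0.668, 0.001]
force: [-3.0, 0.1, 7.9]
width: 0.512
gripper_force: 27.1
```

```bash
python3 - <<'E'
from h import *
p,im=snap('scene','s5.png'); q,im2=snap('wrist','w5.png');print(sensors.get_state()['force'])
a=cv2.resize(im[255:385,260:380,::-1],(480,520),interpolation=2)
cv2.imwrite('pics/c5.png',np.hstack([a,cv2.resize(im2[200:460,240:400,::-1],(320,520))]))
E
```

```text
[-2.35896801  0.48198047  8.91065541]
```

View pics/c5.png

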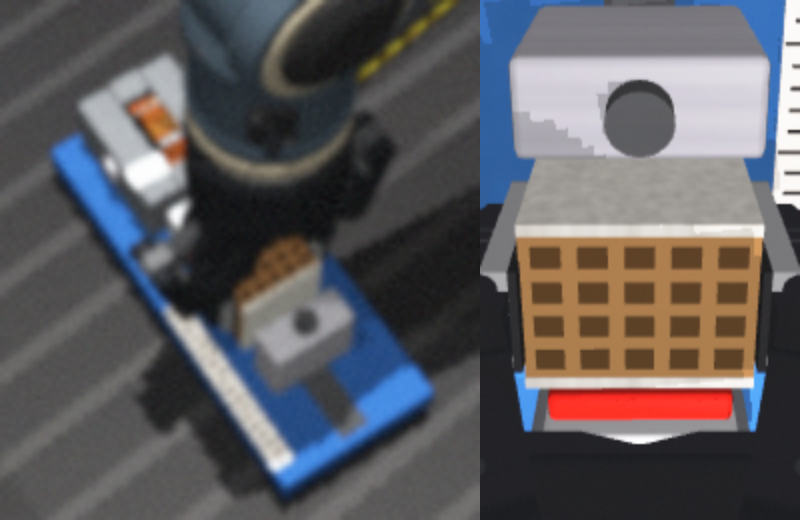

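The block stands between the jaw and the anvil, square and clear of both. I release it and rise.

Call:
{"fn": "jog_arm", "kwargs": {
  "motion": [
    [0, 0, 0, 0, 0.4],
    [0, 0, 0, 0, 0.2],
    [0, 0, 0, 0, 0],
    [0, 0, 0, 0, 0],
    [0, 0, 0, 0, 0],
    [0, 0, -2, 0, 0],
    [0, 0, -6, 0, 0],
    [0, 0, -11, 0, 0],
    [0, 0, -14, 0, 0],
    [0, 0, -14, 0, 0],
    [0, 0, -14, 0, 0]
  ]
}}

```text
time: 10.7
tool_pos: [602.6, 120.8, 177.8]
orientation: [-0.0, 0.745, 0.668, -0.0]
force: [-0.3, 0.3, -0.1]
width: 1.0
gripper_force: 0.0
```

```bash
python3 - <<'E'
from h import *
p,im=snap('wrist','w6.png');s=sensors.get_state();print(s['tool_pos'],s['orientation'],s['time'],s['force'])
import json; json.dump({k:np.array(v).tolist() for k,v in p.items()},open('w6.json','w'))
cv2.imwrite('pics/c6.png',cv2.resize(im[90:390,180:460,::-1],None,fx=2,fy=2,interpolation=2))
E
```

```text
[602.30890065 120.76638905 177.05542828] [-5.19103022e-04  7.44543941e-01  6.67572858e-01 -7.28016408e-04] 10.75 [-0.73663455  0.04156942  0.02599944]
```

View pics/c6.png

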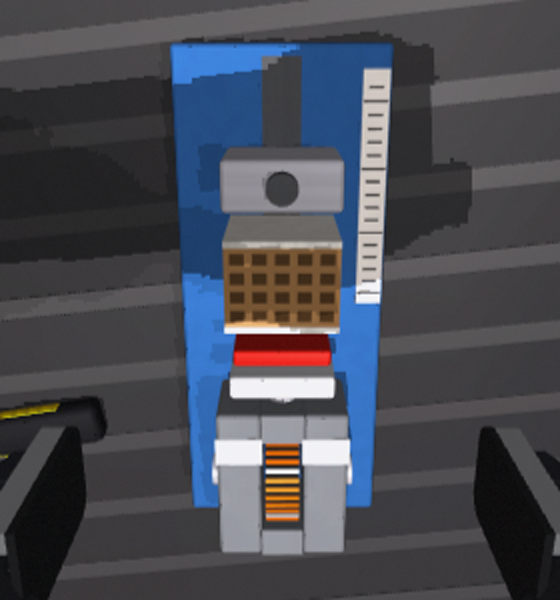

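Placed and standing: block at crop (282,285), free gap to the red jaw at crop row ~335, wheel at crop (282,482). Next I work out the shift to the wheel.

```bash
python3 - <<'E'
from fit import *
p6=json.load(open('w6.json')); f=lambda x,y:np.array([180+x/2,90+y/2])
obs+= [(p6,f(172,45),(-45,110,18)),(p6,f(391,44),(45,110,18)),(p6,f(371,506),(45,-110,18)),(p6,f(194,506),(-45,-110,18)),(p6,f(282,351),(0,'j',54)),(p6,f(282,211),(0,'a',58))]
# drop the vague wheel centres; refit free and with h=11
obs[:]=[o for o in obs if o[2][1]!=-72]
for h in (None,11):
    g=(lambda q:res(q)) if h is None else (lambda q:res(np.r_[q[:3],h,q[4:]]))
    q=least_squares(g,r.x,loss='soft_l1').x
    if h:q[3]=h
    print(q,'top',G(q,(0,-72,62)),np.abs(res(q)).max())
    c,s=np.cos(q[2]),np.sin(q[2])
    for y in (334,247):
        w=atz(p6,f(282,y),q[3]+18+46)-np.r_[q[:2],0]; print(' block edge',c*w[0]+s*w[1],-s*w[0]+c*w[1])
E
```

```text
[600.875  99.839  -0.106   8.445  -8.444  50.552] top [593.222  28.247  70.445] 2.1816639715602832
 block edge -0.2872278091705208 2.9465040803855445
 block edge -0.21821755151130695 38.1150534442295
[600.78  100.364  -0.107  11.     -8.257  50.101] top [593.119  28.773  73.   ] 2.9508210662589818
 block edge -0.14301005742304096 3.494587891545162
 block edge -0.07868440332673954 38.30229757242166
```

Call:
{"fn": "jog_arm", "kwargs": {
  "motion": [
    [-3, 0.1, 0, 0, 0.5],
    [-7, 0.1, 0, 0, 1],
    [-9.3, 0.1, 2, 0, 1],
    [-9.3, 0.1, 5, 0, 1],
    [-9.3, 0.1, 8, 0, 1],
    [-9.3, 0.1, 9.5, 0, 1],
    [-9.3, 0.1, 9.5, 0, 1],
    [-9.3, 0.1, 9.5, 0, 1]
  ],
  "newtons": 30
}}

```text
time: 11.75
tool_pos: [594.7, 28.2, 83.5]
orientation: [0.0, 0.745, 0.668, 0.001]
force: [0.2, 0.6, 0.2]
width: -0.001
gripper_force: 0.0
```

Call:
{"fn": "jog_arm", "kwargs": {
  "motion": [
    [0, -0.15, 0.4, 0, 1],
    [0, -0.15, 0.7, 0, 1],
    [0, -0.15, 0.75, 0, 1],
    [0, -0.15, 0.8, 0, 1],
    [0, -0.15, 0.8, 0, 1]
  ]
}}

```text
time: 12.38
tool_pos: [592.6, 28.4, 74.8]
orientation: [-0.0, 0.745, 0.668, 0.0]
force: [-0.0, -0.0, 0.8]
width: -0.002
gripper_force: 0.0
```

Call:
{"fn": "jog_arm", "kwargs": {
  "motion": [
    [0, 0, 0.05, 0, 1],
    [0, 0, 0.1, 0, 1],
    [0, 0, 0.1, 0, 1]
  ]
}}

```text
time: 12.75
tool_pos: [592.5, 28.4, 73.7]
orientation: [-0.0, 0.745, 0.668, -0.0]
force: [-0.9, 0.6, -0.3]
width: -0.002
gripper_force: 0.0
```

Call:
{"fn": "jog_arm", "kwargs": {
  "motion": [
    [0, 0, 0.05, 0, 1],
    [0, 0, 0.1, 0, 1],
    [0, 0, 0.1, 0, 1]
  ]
}}

```text
time: 13.12
tool_pos: [592.7, 28.3, 73.3]
orientation: [-0.0, 0.745, 0.668, 0.0]
force: [-1.5, 0.2, 4.0]
width: 0.004
gripper_force: 2.4
```

Call:
{"fn": "jog_arm", "kwargs": {
  "motion": [
    [0, 0, 0.05, 0, 1],
    [0, 0, 0.1, 0, 1],
    [0, 0, 0.1, 0, 1]
  ]
}}

```text
time: 13.5
tool_pos: [592.7, 28.4, 73.1]
orientation: [-0.0, 0.745, 0.667, 0.0]
force: [-4.1, 0.6, 11.5]
width: -0.0
gripper_force: 5.6
```

Wheel top found at z about 73.2 (packing about 11 mm, which matches the block's contact). First stroke, 18 mm.

Call:
{"fn": "jog_arm", "kwargs": {
  "motion": [
    [0, 0, -0.5, 0, 1],
    [-0.9, 0, -0.5, 0, 1],
    [-0.9, 0, -0.2, 0, 1],
    [-0.9, 0, -0.1, 0, 1],
    [-0.9, 0, -0.02, 0, 1],
    [-0.9, 0, -0.02, 0, 1],
    [-0.6, 0, -0.02, 0, 1],
    [-0.3, 0, -0.02, 0, 1],
    [0, 0, -0.02, 0, 1]
  ]
}}

```text
time: 14.62
tool_pos: [592.4, 26.5, 73.1]
orientation: [0.0, 0.745, 0.667, -0.001]
force: [-3.4, -3.2, 11.3]
width: -0.003
gripper_force: 5.6
```

Call:
{"fn": "jog_arm", "kwargs": {
  "motion": [
    [0.3, 0, 0, 0, 1],
    [0.6, 0, 0, 0, 1],
    [0.9, 0, 0, 0, 1],
    [0.9, 0, 0, 0, 1]
  ]
}}

```text
time: 15.12
tool_pos: [593.5, 36.3, 73.0]
orientation: [0.0, 0.745, 0.667, -0.0]
force: [-3.0, -1.9, 11.0]
width: -0.0
gripper_force: 5.2
```

```bash
cat > jaw.py <<'E'
import sys
from fit import *
# red face row along gauge centre line in wrist view -> jaw front y (z=54), and block near top edge
q=np.array([600.78,100.364,-.107,11.,-8.257,50.1]); p,im=snap('wrist',sys.argv[1]); hsv=cv2.cvtColor(im,cv2.COLOR_RGB2HSV).astype(int)
red=((hsv[...,0]<6)|(hsv[...,0]>174))&(hsv[...,1]>170)&(hsv[...,2]>60)
ys,xs=[],[]
for y in np.arange(-15,25,.1):
    u=[proj(p,G(q,(x,y,54))) for x in (-12,-6,0,6,12)]
    ys.append(y); xs.append(sum(red[int(v[1]),int(v[0])] if 0<=v[1]<480 and 0<=v[0]<640 else 0 for v in u))
ys,xs=np.array(ys),np.array(xs); print('red span at z54',ys[xs>=3][[0,-1]] if (xs>=3).any() else None)
s=sensors.get_state();print(s['time'],s['tool_pos'],s['force'])
E
python3 jaw.py w7.png
```

```text
red span at z54 [-7.7  2.3]
15.175 [593.492  36.271  72.998] [-3.095 -1.412 10.583]
```

Rolling resistance is about 3 N as described, with the press at 11 N. Second and third strokes.

Call:
{"fn": "jog_arm", "kwargs": {
  "motion": [
    [0, 0, -0.5, 0, 1],
    [-1.8, 0, -0.5, 0, 1],
    [-1.8, 0, -0.2, 0, 1],
    [-1.8, 0, -0.1, 0, 1],
    [-1.8, 0, 0, 0, 1],
    [-1.5, 0, 0, 0, 1],
    [-1.2, 0, 0, 0, 1],
    [-0.9, 0, 0, 0, 1],
    [-0.6, 0, 0, 0, 1],
    [-0.3, 0, 0, 0, 1],
    [0, 0, 0, 0, 1],
    [0, 0, 0, 0, 1]
  ]
}}

```text
time: 16.68
tool_pos: [593.4, 36.8, 73.0]
orientation: [-0.0, 0.745, 0.668, -0.0]
force: [-2.5, -1.8, 9.4]
width: 0.0
gripper_force: 5.1
```

```bash
python3 jaw.py w8.png
```

```text
red span at z54 [-1.4  3.6]
16.725 [593.353  36.736  72.973] [-3.733 -2.261  9.729]
```

Call:
{"fn": "jog_arm", "kwargs": {
  "motion": [
    [0, 0, -0.5, 0, 1],
    [-1.8, 0, -0.5, 0, 1],
    [-1.8, 0, -0.2, 0, 1],
    [-1.8, 0, -0.1, 0, 1],
    [-1.8, 0, 0, 0, 1],
    [-1.5, 0, 0, 0, 1],
    [-1.2, 0, 0, 0, 1],
    [-0.9, 0, 0, 0, 1],
    [-0.6, 0, 0, 0, 1],
    [-0.3, 0, 0, 0, 1],
    [0, 0, 0, 0, 1],
    [0, 0, 0, 0, 1]
  ]
}}

```text
time: 18.23
tool_pos: [593.4, 36.8, 73.0]
orientation: [-0.0, 0.745, 0.668, -0.0]
force: [-3.8, -2.7, 9.7]
width: -0.002
gripper_force: 5.0
```

```bash
python3 jaw.py w9.png; python3 -c "
import cv2;cv2.imwrite('pics/c9.png',cv2.resize(cv2.imread('pics/w9.png')[60:420,160:480],None,fx=1.6,fy=1.6))"
```

```text
red span at z54 [ 5.4 11.2]
18.275 [593.385  36.752  72.984] [-3.877 -1.69  11.045]
```

View pics/c9.png

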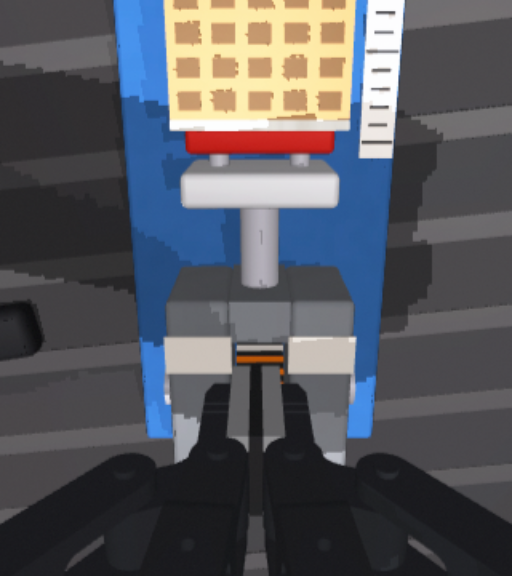

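Strokes work: the jaw's red edge went -7.7 → -1.4 → 5.4 mm, and the jaw now touches the block (red strip at crop row 140, right behind the liner). About 3 mm of jaw travel is left, so I roll in small steps and feel for it.

Call:
{"fn": "jog_arm", "kwargs": {
  "motion": [
    [0, 0, -0.5, 0, 1],
    [-1.8, 0, -0.5, 0, 1],
    [-1.8, 0, -0.2, 0, 1],
    [-1.8, 0, -0.1, 0, 1],
    [-1.8, 0, 0, 0, 1],
    [-1.6, 0, 0, 0, 1],
    [-1.45, 0, 0, 0, 1],
    [-1.3, 0, 0, 0, 1]
  ]
}}

```text
time: 19.27
tool_pos: [591.8, 22.7, 73.1]
orientation: [0.0, 0.745, 0.667, -0.001]
force: [-4.2, -3.4, 11.0]
width: -0.004
gripper_force: 5.6
```

```bash
cat > feel.py <<'E'
from h import *
F=[];
for i in range(4): read_camera('wrist'); F.append(sensors.get_state()['force'])
F=np.array(F); t=np.array([.1087,.994,0]); print('along',F@t,'mean',(F@t).mean(),'press',F[:,2].mean(),sensors.get_state()['tool_pos'],sensors.get_state()['time'])
E
python3 feel.py; python3 jaw.py w10.png
```

```text
along [-4.64251139 -5.40453526 -3.98736782 -4.50348302] mean -4.634474371650009 press 11.282362082308278 [591.84013116  22.92142688  73.11350353] 19.475
red span at z54 [ 7.  13.5]
19.525 [591.888  22.891  73.131] [-3.64  -4.049 11.29 ]
```

Call:
{"fn": "jog_arm", "kwargs": {
  "motion": [
    [0.1, 0, 0, 0, 1],
    [0.2, 0, 0, 0, 1]
  ]
}}

```text
time: 19.77
tool_pos: [592.0, 24.0, 73.1]
orientation: [0.0, 0.745, 0.667, -0.001]
force: [-4.8, -5.1, 11.5]
width: -0.004
gripper_force: 5.6
```

```bash
python3 feel.py; python3 jaw.py w11.png
```

```text
along [-5.24850206 -4.92014064 -4.88389283 -4.97148659] mean -5.006005530459927 press 11.193810182463881 [591.97272933  24.0408537   73.12725557] 19.975
red span at z54 [ 6.9 13.5]
20.025 [591.989  24.008  73.132] [-3.763 -5.137 10.71 ]
```

The along-force rose from about -2.3 to -5 N at rest. To check whether that is nip or stiction, I look at the spring compression between the red face and the plate.

```bash
cat > spr.py <<'E'
from fit import *
import copy,sys
q=np.array([600.78,100.364,-.107,11.,-8.257,50.1]); p=camera_params('wrist'); t0=np.array(sensors.get_state()['tool_pos'])
L={'w8.png':(593.353,36.736,72.973),'w9.png':(593.385,36.752,72.984),'w10.png':(591.888,22.891,73.131),'w11.png':(591.989,24.008,73.132)}
for a in sys.argv[1:]:
    n,*x=a.split(',');L[n]=tuple(map(float,x))
for n,t in L.items():
    c=copy.deepcopy(p);c['pose']=np.array(c['pose']);c['pose'][:3,3]+=np.array(t)-t0
    im=cv2.imread('pics/'+n).astype(np.float32); yy=np.arange(-25,25,.05); pr=0
    for x in (-15,-14,-13,-3,-2,-1,0,1,2,3,13,14,15):
        m=np.array([proj(c,G(q,(x,y,54))) for y in yy],np.float32)
        pr=pr+cv2.remap(im,m[None,:,0],m[None,:,1],cv2.INTER_LINEAR)[0]/13
    rd=pr[:,2]-pr[:,1]; g=pr[:,1]; on=rd>.5*rd.max(); i0=np.argmax(on); 
    k=lambda cond,i:yy[i] 
    j=i0
    seg=g[max(0,i0-120):i0]; base=max(0,i0-120); thr=(seg.max()+seg[-60:].min())/2
    w=np.where(seg>thr)[0]; print(n,'red back %.2f front %.2f'%(yy[i0],yy[len(on)-1-np.argmax(on[::-1])]),'plate front %.2f gap %.2f'%(yy[base+w[-1]],yy[i0]-yy[base+w[-1]]), 'sharp',rd.max())
E
python3 spr.py
```

```text
w8.png red back -1.10 front 4.20 plate front -1.90 gap 0.80 sharp 170.92413
w9.png red back 5.70 front 11.40 plate front 3.75 gap 1.95 sharp 164.51231
w10.png red back 7.10 front 13.70 plate front 2.20 gap 4.90 sharp 197.65746
w11.png red back 7.10 front 13.75 plate front 2.65 gap 4.45 sharp 197.90736
```

```bash
sed -i 's/(-15,-14,-13,-3,-2,-1,0,1,2,3,13,14,15)/(-4,-3,-2,-1,0,1,2,3,4)/; s#/13$#/9#' spr.py; cat >> spr.py <<'E'
    s=slice(max(0,i0-160),i0+20,5); print(' y',yy[s][0],'G',g[s].astype(int),'\n  R',rd[s].astype(int))
E
python3 spr.py
```

```text
w8.png red back -1.15 front 4.25 plate front -4.40 gap 3.25 sharp 171.32433
 y -9.149999999999775 G [227 228 228 227 224 221 217 211 203 189 171 149 137 127 126 125 127 128
 127 127 126 126 126 125 124 123 123 123 124 121  97  72  45  32  25  27] 
  R [  1   1   1   1   1   0   0   1   1   1   1   1   1   1   1   1   1   1
   1   1   1   1   1   1   1   1   1   1   1   0  -4  20  86 122 145 155]
w9.png red back 5.70 front 11.40 plate front 3.70 gap 2.00 sharp 164.61339
 y -2.2999999999996774 G [222 223 222 220 217 212 206 198 189 173 154 138 125 122 120 121 121 121
 120 120 119 118 118 118 117 100  86  79  79  82  69  55  38  29  25  28] 
  R [  1   1   1   1   1   1   1   1   1   1   1   1   1   1   1   1   1   1
   1   1   1   1   1   1   0 -12 -24 -35 -40 -41 -14  23  85 121 141 150]
w10.png red back 7.10 front 13.70 plate front 2.20 gap 4.90 sharp 199.12793
 y -0.8999999999996575 G [238 239 242 246 249 249 248 247 245 243 233 212 173 150 133 126 113  95
  90  90  94  96  97 103 114 129 143 152 155 154 142 100  68  43  52  62] 
  R [  1   1   0   0   0   0   0   0   0   0   0   1   1   2   0  -4 -14 -27
 -37 -44 -46 -47 -48 -51 -57 -65 -72 -77 -78 -78 -59  18 108 196 195 190]
w11.png red back 7.15 front 13.75 plate front 2.70 gap 4.45 sharp 198.73544
 y -0.8499999999996568 G [237 237 238 238 238 239 237 234 230 228 227 226 216 187 161 139 135 124
 107  98  92  94  95  96 101 110 122 135 145 147 128 100  67  52  51  62] 
  R [  1   1   1   1   1   1   1   1   1   1   1   1   1   1   1   1   1  -5
 -17 -31 -42 -46 -47 -48 -50 -55 -62 -69 -73 -75 -47   2 122 185 198 189]
```

The nip is on: the red face stayed at 7.1 mm while the plate advanced 0.4 mm, and the force rise suggests 5–9 N. I lift off and compare the spring gap from the same viewpoint as the free jaw.

Call:
{"fn": "jog_arm", "kwargs": {
  "motion": [
    [-0.03, 0, 0, 0, 1],
    [-0.03, 0, -0.2, 0, 1],
    [-0.03, 0, -0.5, 0, 1],
    [1.1, 0, -0.5, 0, 1],
    [1.1, 0, -0.5, 0, 1],
    [1.1, 0, -0.5, 0, 1]
  ]
}}

```text
time: 20.78
tool_pos: [593.4, 37.8, 76.8]
orientation: [-0.0, 0.744, 0.668, -0.0]
force: [-0.5, 0.2, 0.1]
width: -0.002
gripper_force: 0.0
```

```bash
python3 jaw.py w12.png | tee o; t=$(python3 -c "
from h import *
print(','.join('%.3f'%v for v in sensors.get_state()['tool_pos']))"); python3 spr.py w12.png,$t | tail -6
```

```text
red span at z54 [ 6.9 12.4]
20.825 [593.414  37.436  76.798] [0.662 0.279 0.45 ]
 -15 -29 -41 -45 -47 -47 -49 -53 -60 -67 -73 -75 -54 -14 102 182 196 191]
w12.png red back 6.85 front 12.60 plate front 2.50 gap 4.35 sharp 163.82835
 y -1.149999999999661 G [221 221 221 222 223 221 219 214 208 201 193 181 164 143 130 121 121 120
 120 120 120 119 118 117 117 118 108  90  83  76  65  52  36  29  25  27] 
  R [  1   1   1   1   1   1   1   1   2   2   2   2   1   1   1   1   1   1
   1   1   1   1   1   0   0   0  -6 -17 -29 -35 -11  28  91 123 141 150]
```

From the same viewpoint, the gap is 5.13 mm against 5.5–5.75 mm free. That is about 0.5 mm of compression, or roughly 5 N held, so I withdraw and hand in.

Call:
{"fn": "jog_arm", "kwargs": {
  "motion": [
    [0, 0, -2, 0, 1],
    [0, 0, -6, 0, 1],
    [0, 0, -10, 0, 1],
    [0, 0, -10, 0, 1],
    [0, 0, -10, 0, 1],
    [0, 0, -10, 0, 1]
  ]
}}

```text
time: 21.58
tool_pos: [592.7, 37.3, 176.2]
orientation: [-0.001, 0.745, 0.668, -0.001]
force: [1.1, -0.1, -0.7]
width: 0.003
gripper_force: 0.0
```

```bash
python3 jaw.py w13.png; python3 -c "
from plant import manip
print(manip.job_done())"
```

```text
red span at z54 [ 7.  12.3]
21.625 [592.823  37.268 176.091] [-0.311  0.111 -0.136]
the job is handed in; nothing more can be done
None
```

I handed the job in at about 22 s: the block stands square on the gauge bed, nipped at an estimated 5 N (read from jaw-spring compression), and the arm is clear; no verdict came back.

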